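Clamp the tube carrier on the shaker with its wing nut

ROBOT

A 6-joint arm with a two-finger parallel gripper is mounted at the origin on a cart in front of the work surface, level with it; the furniture and walls round the work are solid. World frame = base frame: x ahead of the robot, y to its left, z up, the work surface at z = 0. Lengths are in mm, angles in rad, forces in N, time in s.
With the tool pointing down it reaches from about 325 to 875 mm from the base axis. Payload 4.4 kg.
Tool frame: the origin (TCP) lies on the centre line of the jaws, within the pads' length; the fingertips stand ahead of it and the grasp point (between the pads) lies 6 mm ahead of it (ctrl.tcp_to_tips is the z of the fingertips in the tool frame, in mm); z points along the fingers, y is the line along which they close (so a half turn about z gives the same grasp; the last joint's range is limited). The gripper opens to 85 mm and grips with 20 to 120 N. Pads are 22 mm wide; open, the fingers measure 114 mm over their backs; the gripper's body (76 mm by 85 mm) begins 54 mm behind the grasp point. The pads swing forward as they close: fully open they stand 13 mm farther back than shut.
Start: joints at [1.143, 0.207, 1.542, -0, 1.393, -0.15], TCP at [157.698, 552.955, 256.282] pointing down, gripper open.
Joint ranges: [-2.73, 2.73], [-0.86, 2.22], [0.23, 2.46], [-1.11, 4.25], [0.08, 2.63], [-2.82, 2.82]. Speed limits (rad/s): [2.79, 2.79, 3.14, 3.14, 3.14, 3.14].

INTERFACE

Orientations are given as a 3x3 rotation matrix whose columns are the frame's x, y, z axes.
In Python, from plant import ctrl, sensors, optics gives the robot as it stands. Calls block until the motion is done:
- ctrl.move_ptp(position, orientation): joint-space move of the TCP to a pose.
- ctrl.move_l(position, rot=None, vel=150, threshold=None): straight line of the TCP; rot=None keeps the orientation; vel is the mean speed in mm/s. With threshold (N) it stops when the force on the tool has changed by that much, and returns True; else False.
- ctrl.set_joints(angles): joint-space move.
- ctrl.gripper_to(opening, force=None): finger opening in mm; force is the grip in N (None keeps the last); returns when the fingers have stopped.
- ctrl.hold(seconds).
- ctrl.solve_ik(position, orientation): joint angles nearest the present ones, or None.
- sensors.read_state(): the state.
- optics.grab_frame(name): name is "scene" or "top" or "wrist"; returns (picture, depth): 400x640x3 uint8, red, green, blue; 400x640 float32, mm along the optical axis (not along the pixel's ray), 0 where there is no reading.
- optics.camera_params(name): a dict with "mtx" (3x3 intrinsics, pixels), "R" (3x3) and "t" (3): a world point X has camera coordinates R X + t; the wrist camera has in their place "T_tool_cam" (4x4, takes a point from camera to tool coordinates, whose origin is the TCP and whose axes are the flange's). Camera axes: x right, y down, z forward; pixel columns grow to the right and rows downward; lengths in mm; the calibration is good to about 2 mm. A picture is of the moment at which its call begins: read the wrist's pose just before it. camera_params takes no time and is no camera call.
A pose or a line that the arm cannot do raises ctrl.MotionError and nothing moves.
- ctrl.finish_job(): hands the job in; it is judged then, once.
The state is a dict: "t": time; "q": joint angles; "qvel": joint speeds; "tau": joint torques, N m; "eef_pos": TCP position; "eef_rot": TCP orientation; "force": force on the tool from outside, world axes, zero at the start; "wrist_torque": the same for the moment, N m; "grip_width": finger opening in mm; "grasp_force": force on a finger pad.
Only numpy, scipy, OpenCV 4.12 (cv2) and the standard library are available. Lean on these libraries where they do the work, as an engineer would, in place of code of your own. Each camera call takes 0.05 s, during which the arm holds its last target. There are 200 camera calls.

TASK

Set the blue tube carrier on the shaker deck and slide its slotted foot fully home round the stud, under the loose wing nut. Then tighten the wing nut clockwise (seen from above), in short pushes between the three guard posts, until it is snug on the foot: it must clearly clamp, but do not force it any further once you feel it bite. Do not push hard against the posts, and leave the other things on the bench alone.

Things in the scene. Friction and masses are not known exactly. Their poses are not given: they have to be found in the camera images.
- shaker: Bench shaker, fixed: white case 225 x 160 mm with a level aluminium deck 40 mm above the bench. Origin on the bench straight below the axis of the upright 12 mm stud; z up, x is the way the carrier slides in, from the front edge (150 mm before the stud axis) towards the back edge (75 mm behind it).
- posts: The three round guard posts on the deck, one body with the shaker's origin and axes: 12 mm diameter with red caps, 50 mm high above the deck, 54 mm from the stud axis, at 0, +120 and -120 degrees from the shaker's x axis. They leave three gaps, at 60, 180 and -60 degrees.
- stud_foot (a point): Point on the stud axis at the deck's surface; the stud is 22 mm high, inside the nut. In front of it lie two steel guide ribs 5 mm high, at shaker x = -70 to -25 mm, y = +-26 mm: 48 mm clear between them for the 44 mm wide foot, with flared mouths out to x = -87 mm.
- wing_nut: Brass wing nut on the stud. Two opposite wings along its x axis, 70 mm over their tips, 7 mm thick, flat upright faces 15 to 40 mm above its origin, 8 to 35 mm out from the axis; hub 18 mm high, 28 mm wide. Origin on the axis, about 12 mm above the deck at the start, near the underside of the 30 mm steel washer it carries. Comes down 8 mm a turn.
- nut_turn (a joint): Turn of the nut, rad, growing clockwise from above (tightening); the wings' direction is the shaker's yaw minus this. Starts at -0.3 to 0.8, stays where left. Turns freely (0.05 N m) until the washer meets the foot, at 2.0 to 4.3 rad: the packing under the nut differs each time and no listed pose shows it.
- carrier: Tube carrier, loose, 0.3 kg: aluminium foot 44 mm wide, 8 mm thick, with a blue block on it. Origin at the underside below the block's centre, x towards the open end of the slot. The foot spans x = -35 to +99 mm; the 16 mm wide slot is open to +x and ends at x = 69 mm. At the start the nut's washer is at least 1.4 mm clear of where the foot's top will be.
- carrier_block (a point): Centre of the carrier's blue block, 44 mm (along x) x 36 mm (along y) x 38 mm high, 27 mm above the foot's underside; its top is 46 mm above the underside, four tube caps stand 6 mm higher. Grasp it across its 36 mm.
- carrier_seat (a point): Point of the slot that the stud's axis takes when the carrier is home, at the foot's underside, 75 mm ahead of the block.
- hdpe_bottle: Small white bottle with red cap standing on the bench, 40 mm wide, 77 mm high, origin at its underside: a bystander.
- beaker_small: Small glass beaker standing on the bench, 60 mm wide, 68 mm high, origin at its underside: a bystander.
- marker: Red marker pen lying on the bench, 122 mm long: a bystander.
- nut_feel (a point): Centre between the wings, 27 mm above the nut's origin: how it feels. Free, a wing moves under 2 to 4 N, with short peaks to 9 N when struck. Once the washer bites, each further rad adds about 50 N of clamp force and 0.8 N m of turning torque. Snug is about 0.3 to 0.6 N m: 12 to 20 N pushing squarely on a wing 26 mm from the axis. More is overtight.
Mind the look-alikes: they are no part of the job. There is more than one size of the carrier; the job needs the smaller.

How it is judged (in metres and radians):
On the way, in this order (a step that is already met when the one before it is completed fails the run):
1. the carrier lies on the deck with its slot home round the stud (distance between carrier_seat and stud_foot below 0.005 m and angle between the x axis of carrier and the x axis of shaker, either way round below 0.12 rad), for 0.2 s.
2. the wing nut clamps the foot (contact force between wing_nut and carrier above 8 N), for 0.2 s.
At the end, for the whole second after the job is handed in: The carrier is at rest flat on the deck with its seat within 5 mm of the stud's foot and lined up with the shaker within 7 degrees; the nut clamps its foot with 8 to 45 N (all of step 1 and contact force between wing_nut and carrier between 8 and 45 N and linear speed of carrier below 0.02 m/s); the robot touches nothing.
It fails at once if the nut is forced: it clamps the foot with more than 65 N (contact force between wing_nut and carrier above 65 N).
It fails at once if the robot pushes a guard post with more than 15 N (contact force between any of the fingers, the arm and posts above 15 N).
It fails at once if the carrier is tipped by more than 30 degrees (angle between carrier's own z axis and vertical above 0.52 rad).
It fails at once if a bystander is moved by more than 20 mm (distance of any of hdpe_bottle, beaker_small, marker from where it was at the start of the episode above 0.02 m).
It also fails if it takes over 72 s, if anything falls off the work surface, if the arm or the gripper's body presses on something with over 40 N, if the wrist force passes 120 N, or if a joint passes its speed limit or range.

## Working session

There is one attempt and no reset: what is moved stays moved. The work goes in short steps, each a Python script; the robot and the scene stay as the last script left them, time stands still between calls to the robot, and variables do not carry over. Pictures are saved under pics/ and viewed, at most 10 in all, crops included, and the job is handed in when it is done.

```bash
ls; mkdir -p pics; python3 - <<'E'
from plant import ctrl,sensors,optics
import cv2,numpy as np
for n in("top","scene"):
    p,d=optics.grab_frame(n); np.savez(f"pics/{n}0.npz",p=p,d=d); cv2.imwrite(f"pics/{n}0.png",p[...,::-1])
    c=optics.camera_params(n); print(n,c["mtx"].round(1).tolist(),c["R"].round(3).tolist(),c["t"].round(1).tolist())
print(optics.camera_params("wrist")); print(ctrl.tcp_to_tips,sensors.read_state())
E
```

```text
pics
top [[398.7, 0.0, 310.5], [0.0, 398.7, 205.1], [0.0, 0.0, 1.0]] [[-0.0, -1.0, -0.012], [-0.998, 0.001, -0.063], [0.063, 0.012, -0.998]] [-131.1, 517.0, 1218.8]
scene [[445.2, 0.0, 321.7], [0.0, 445.2, 193.1], [0.0, 0.0, 1.0]] [[0.538, -0.843, -0.016], [-0.657, -0.407, -0.634], [0.528, 0.351, -0.773]] [-398.2, 350.2, 1129.8]
{'mtx': array([[301.77822235,   0.        , 320.37575472],
       [  0.        , 301.77822235, 195.70700516],
       [  0.        ,   0.        ,   1.        ]]), 'T_tool_cam': array([[-4.51817733e-04, -9.57972094e-01, -2.86861052e-01,
         7.37445969e+01],
       [ 9.99999847e-01, -3.40858303e-04, -4.36744275e-04,
        -6.30972387e-01],
       [ 3.20609857e-04, -2.86861205e-01,  9.57972101e-01,
        -1.17146929e+02],
       [ 0.00000000e+00,  0.00000000e+00,  0.00000000e+00,
         1.00000000e+00]])}
25.0 {'t': 0.1, 'q': array([ 1.14250808e+00,  2.07364547e-01,  1.54282527e+00, -3.16840062e-05,
        1.39353721e+00, -1.50501623e-01]), 'qvel': array([-0.00036423, -0.00254555, -0.00271112,  0.00126476, -0.00088472,
       -0.00011043]), 'tau': array([ 7.80390621e-06, -3.84090757e+01, -2.92551345e+01, -2.83641666e-04,
        4.78200149e-03,  6.59952477e-06]), 'eef_pos': array([157.428965  , 552.35421978, 255.21822274]), 'eef_rot': array([[-9.61666179e-01,  2.74221487e-01, -8.58063871e-04],
       [ 2.74222677e-01,  9.61664236e-01, -1.95454243e-03],
       [ 2.89191805e-04, -2.11491792e-03, -9.99997722e-01]]), 'force': array([-0.01424603, -0.30487879, -0.162122  ]), 'wrist_torque': array([-0.05090322,  0.00097867, -0.02702388]), 'grasp_force': 0.0, 'grip_width': 85.31130441801847}
```

View pics/top0.png

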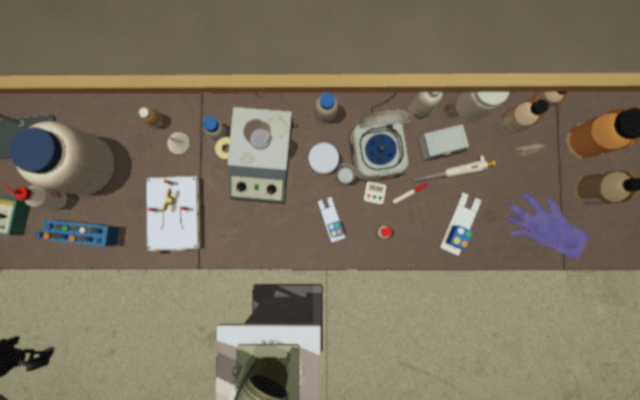

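View pics/scene0.png

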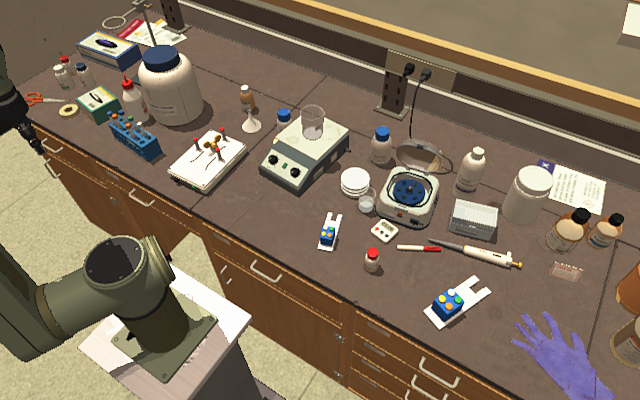

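Look-alike list, top-view pixels:
- Carriers: small one with blue block at (332,222), big one at (461,224). I choose the small one at (332,222).
- Shaker with three red caps: (172,213). The balance at (260,155) and centrifuge at (380,150) are not it.

Next are close wrist views of the shaker and the chosen carrier.

```bash
cat > h.py <<'E'
from plant import ctrl,sensors,optics
import cv2,numpy as np
def Rd(psi): # tool down, tool x at heading psi
    c,s=np.cos(psi),np.sin(psi); return np.array([[c,s,0],[s,-c,0],[0,0,-1.]])
def pose(n,st=None):
    """K, camera->world rotation, camera centre"""
    c=optics.camera_params(n)
    if n!="wrist": return c["mtx"],c["R"].T,-c["R"].T@c["t"]
    T=c["T_tool_cam"]; Rw=st["eef_rot"]
    return c["mtx"],Rw@T[:3,:3],Rw@T[:3,3]+st["eef_pos"]
def cast(P,uv,z):
    K,R,o=P; uv=np.atleast_2d(uv).astype(float)
    d=(R@np.linalg.inv(K)@np.c_[uv,np.ones(len(uv))].T).T
    return o+d*((z-o[2])/d[:,2])[:,None]
def snap(n,f):
    st=sensors.read_state(); p,d=optics.grab_frame(n)
    np.savez(f"pics/{f}.npz",p=p,d=d,pos=st["eef_pos"],rot=st["eef_rot"]); cv2.imwrite(f"pics/{f}.png",p[...,::-1])
    return p,d,pose(n,st)
def load(f):
    z=np.load(f"pics/{f}.npz"); return z["p"],z["d"],pose("wrist",dict(eef_pos=z["pos"],eef_rot=z["rot"]))
E
python3 - <<'E'
from h import *
P=pose("top")
s=cast(P,[[170,203]],90)[0]; c=cast(P,[[333,228]],30)[0]; print(s,c)
ctrl.move_ptp([s[0]-20,s[1],260],Rd(np.pi)); print(sensors.read_state()["t"]); snap("wrist","w1")
ctrl.move_ptp([c[0]-10,c[1],220],Rd(np.pi)); print(sensors.read_state()["t"],sensors.read_state()["q"]); snap("wrist","w2")
a,b=(cv2.imread(f"pics/w{i}.png") for i in(1,2))
cv2.imwrite("pics/w12.png",np.vstack([a[50:350,:],b[50:350,:]]))
E
```

```text
[518.72725422 278.58352626  90.        ] [ 446.10437571 -199.92892788   30.        ]
1.7083
3.525 [-6.09052761e-01  3.67803226e-02  1.80902963e+00  3.85332508e-04
  1.29543771e+00 -2.18113467e+00]
```

View pics/w12.png

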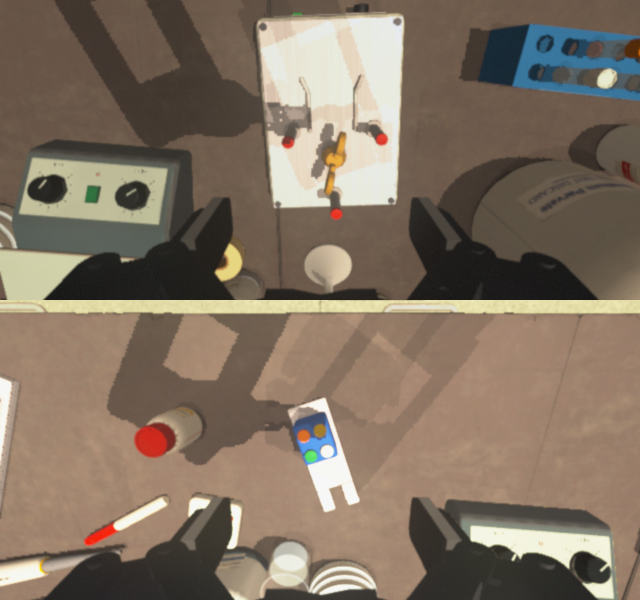

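The shaker is in the upper half (crop rows +50). Red caps are at (288,143), (381,140) and (336,214), with the brass wings from (341,135) to (329,190). The lower half shows the small carrier: blue block at (316,438) in the crop, slot pointing away at about (338,495). The bottle is left of it at (165,430).

```bash
cat >> h.py <<'E'
def hsv(p): return cv2.cvtColor(p,cv2.COLOR_RGB2HSV)
def blobs(m,amin):
    n,l,s,c=cv2.connectedComponentsWithStats(m.astype(np.uint8)); return [(s[i,4],c[i],l==i) for i in range(1,n) if s[i,4]>=amin]
def axis(pts):
    m=pts.mean(0); w,v=np.linalg.eigh(np.cov((pts-m).T)); return m,np.arctan2(v[1,1],v[0,1]),np.sqrt(w)
def brass(p,roi):
    h=hsv(p); m=(h[...,0]>10)&(h[...,0]<26)&(h[...,1]>150)&(h[...,2]>90); k=np.zeros_like(m); k[roi]=1; return m&k
E
python3 - <<'E'
from h import *
p,d,P=load("w1"); h=hsv(p)
m=((h[...,0]<6)|(h[...,0]>174))&(h[...,1]>160)&(h[...,2]>110); m[:,:270]=0;m[:,400:]=0;m[:150]=0;m[280:]=0
caps=[]
for a,c,k in blobs(m,15):
    w=cast(P,[c],90)[0]; dd=d[k]; print(a,c.round(1),w.round(1),np.median(dd)); caps.append(w[:2])
caps=np.array(caps)
if len(caps)==3:
    o=caps.mean(0); b=caps[np.argmax(caps[:,0])]-o; print("stud",o,"r",np.linalg.norm(caps-o,axis=1),"yaw",[np.degrees(np.arctan2(*(c-o)[::-1])) for c in caps])
m=brass(p,np.s_[170:260,310:365]); ys,xs=np.nonzero(m); w=cast(P,np.c_[xs,ys],88)[:,:2]; print("brass",len(xs),axis(w))
K,R,oo=P
def xyz(p2,m):
    ys,xs=np.nonzero(m); z=d[ys,xs]; return (R@(np.linalg.inv(K)@np.c_[xs,ys,np.ones(len(xs))].T*z)).T+oo
q=xyz(p,m); print("brass z pct",np.percentile(q[:,2],[5,25,50,75,95])); t=q[q[:,2]>75]; print(len(t),axis(t[:,:2]))
# case rect
g=(h[...,1]<60)&(h[...,2]>130); g[:,:250]=0; g[:,412:]=0; g[:55]=0; g[262:]=0
ys,xs=np.nonzero(g); r=cv2.minAreaRect(cast(P,np.c_[xs,ys],40)[:,:2].astype(np.float32)); print("case",r)
p,d,P=load("w2"); h=hsv(p)
m=(h[...,0]>100)&(h[...,0]<125)&(h[...,1]>130)&(h[...,2]>60); m[:,:280]=0; m[:,360:]=0; m[:150]=0; m[290:]=0
ys,xs=np.nonzero(m); hull=cv2.convexHull(np.c_[xs,ys]); print("blue px",len(xs),cv2.minAreaRect(cast(P,hull[:,0],46)[:,:2].astype(np.float32)))
q=xyz(p,m); t=q[q[:,2]>40]; print("top pts",len(t),np.median(t[:,2]),cv2.minAreaRect(t[:,:2].astype(np.float32)))
g=(h[...,1]<60)&(h[...,2]>150); g[:,:285]=0; g[:,362:]=0; g[:140]=0; g[270:]=0
g=max(blobs(g|m,100),key=lambda b:b[0])[2]
q=xyz(p,g); f=q[(q[:,2]<14)&(q[:,2]>2)]; print("foot",len(f),cv2.minAreaRect(f[:,:2].astype(np.float32)))
ys,xs=np.nonzero(g&~m); print("foot ray",cv2.minAreaRect(cast(P,np.c_[xs,ys],8)[:,:2].astype(np.float32)))
E
```

```text
93 [381.1 188.8] [503.1 338.7  90. ] 298.28998
47 [288.1 193.9] [508.3 246.9  90. ] 299.90887
98 [336.  263.6] [585.6 295.5  90. ] 321.84354
stud [532.32876845 293.67162455] r [53.68821517 52.61179061 53.32041986] yaw [np.float64(123.03298440678529), np.float64(-117.16912461536576), np.float64(1.9311876280277647)]
brass 448 (array([528.08914028, 293.51371806]), np.float64(2.903273397427889), array([ 3.6966825 , 16.35493151]))
brass z pct [67.53396482 69.35848058 81.02971241 89.54726363 91.13404791]
264 (array([529.56867489, 293.57406939]), np.float64(2.962036081829548), array([ 3.55305066, 22.57736225]))
case ((493.5196838378906, 291.94415283203125), (221.30703735351562, 152.89328002929688), 2.063513994216919)
blue px 452 ((445.6807861328125, -204.8747100830078), (39.53615188598633, 34.6917839050293), 18.534162521362305)
top pts 452 85.09804293421564 ((478.07025146484375, 269.1131896972656), (102.74500274658203, 36.90111541748047), 9.493661880493164)
foot 0 ((0.0, 0.0), (0.0, 0.0), 0.0)
foot ray ((476.0174560546875, -196.360595703125), (133.74794006347656, 47.88209915161133), 18.776016235351562)
```

```bash
python3 - <<'E'
from h import *
c=np.array([445.6,-205.6]); psi=0.3255+np.pi; R=Rd(psi)
ctrl.gripper_to(60)
ctrl.move_ptp([*c,90],R); ctrl.move_l([*c,35.5],vel=100)
ctrl.gripper_to(20,force=45); s=sensors.read_state(); print(s["t"],s["grip_width"],s["grasp_force"],s["eef_pos"],s["force"])
ctrl.move_l([*c,190],vel=200); s=sensors.read_state(); print(s["t"],s["grip_width"],s["grasp_force"],s["force"])
snap("wrist","w3")
yaw=.040; S=np.array([532.3,293.7]); X=np.array([np.cos(yaw),np.sin(yaw)])
ctrl.move_ptp([*(S-194*X),190],Rd(np.pi+yaw)); s=sensors.read_state(); print(s["t"],s["eef_pos"],s["q"]); snap("wrist","w4")
E
```

```text
5.5583 35.63912820127001 46.94417417049408 [ 446.46744121 -206.14251247   36.57679923] [-0.79447691  0.21314846  4.77317089]
6.4833 35.54925210774903 45.96409857273102 [-0.31411484  0.58159734 -4.36949075]
8.3583 [338.9643398  285.50381934 189.93867701] [ 5.04497134e-01 -8.92287351e-03  1.92295200e+00 -3.98462288e-04
  1.22753937e+00 -1.10537104e+00]
```

View pics/w4.png

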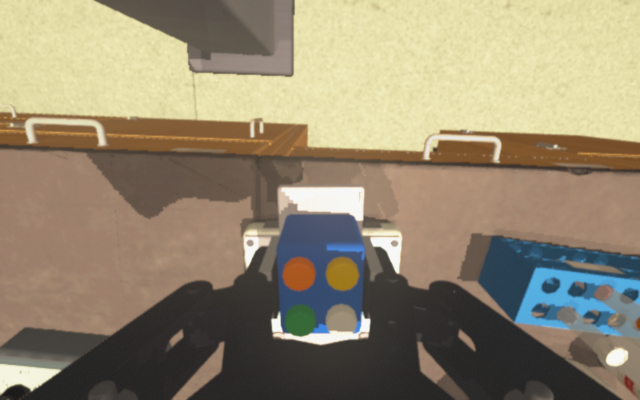

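```bash
python3 - <<'E'
from h import *
p,d,P=load("w4"); zt=189.94
e=cast(P,[[322,187]],zt-36.6+8)[0]; print("rear edge rel tcp",e-[338.96,285.5,0])
caps=cast(P,[[299,273],[342,273],[301,320],[341,319]],zt-36.6+52); print("caps centre rel",caps.mean(0)-[338.96,285.5,0])
yaw=.040; S=np.array([532.3,293.7]); X=np.array([np.cos(yaw),np.sin(yaw)])
a=S-192*X
ctrl.move_l([*a,84],vel=150)
f0=sensors.read_state()["force"]
hit=ctrl.move_l([*a,72],vel=15,threshold=5); s=sensors.read_state(); print(hit,s["t"],s["eef_pos"],s["force"]-f0)
E
```

```text
rear edge rel tcp [-34.79746543  -0.97216471 161.34      ]
caps centre rel [ -2.1338027   -0.33387657 205.34      ]
True 9.8333 [340.32354193 286.16643377  76.06431957] [-0.93242188  1.75094061  5.22720639]
```

```bash
python3 - <<'E'
from h import *
yaw=.040; S=np.array([532.3,293.7]); X=np.array([np.cos(yaw),np.sin(yaw)]); Y=np.array([-X[1],X[0]])
def rep(hit):
    s=sensors.read_state(); r=s["eef_pos"][:2]-S; f=s["force"]; print(hit,round(s["t"],2),"x %.1f y %.1f z %.1f"%(r@X+75,r@Y,s["eef_pos"][2]),"fx %.1f fy %.1f fz %.1f"%(f[:2]@X,f[:2]@Y,f[2]),s["grip_width"].round(2)); return hit
for x in(-85,-50,-25,-8,8):
    if rep(ctrl.move_l([*(S+(x-75)*X),76.2],vel=40 if x<0 else 20,threshold=10)): break
snap("wrist","w5")
E
```

```text
Traceback (most recent call last):
AttributeError: 'float' object has no attribute 'round'
```

```bash
cat >> h.py <<'E'
yaw=.040; S=np.array([532.3,293.7]); X=np.array([np.cos(yaw),np.sin(yaw)]); Y=np.array([-X[1],X[0]])
def rep(hit):
    s=sensors.read_state(); r=s["eef_pos"][:2]-S; f=s["force"]; print(hit,round(s["t"],2),"x %.1f y %.1f z %.1f"%(r@X+75,r@Y,s["eef_pos"][2]),"fx %.1f fy %.1f fz %.1f"%(f[:2]@X,f[:2]@Y,f[2]),"%.2f"%s["grip_width"]); return hit
E
python3 - <<'E'
from h import *
rep(0)
for x in(-50,-25,-8,8):
    if rep(ctrl.move_l([*(S+(x-75)*X),76.2],vel=40 if x<0 else 20,threshold=10)): break
snap("wrist","w5")
E
```

```text
0 10.09 x -116.9 y 0.1 z 76.2 fx -1.3 fy -0.7 fz 4.6 35.56
True 10.44 x -116.8 y 0.1 z 76.4 fx -0.6 fy -0.6 fz 4.8 35.77
```

View pics/w5.png

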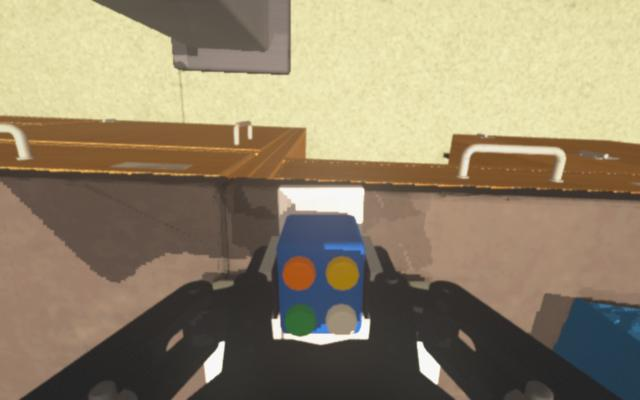

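The carrier is held straight (block at (321,275)), but it stopped at once while pressing on the deck. I'll ease the height and retry.

```bash
python3 - <<'E'
from h import *
x0=-116.9
ctrl.move_l([*(S+(x0-75)*X),77.0],vel=10); ctrl.hold(.2); rep(0)
for x in(-110,-95,-50):
    if rep(ctrl.move_l([*(S+(x-75)*X),76.7],vel=25,threshold=12)): break
E
```

```text
0 10.94 x -117.4 y -0.3 z 76.6 fx -0.2 fy -0.5 fz -1.9 35.50
False 11.37 x -109.7 y -0.0 z 76.5 fx 0.1 fy -0.2 fz -2.3 35.50
False 12.12 x -95.0 y -0.0 z 76.6 fx -0.4 fy 0.2 fz -3.1 35.64
False 14.07 x -50.2 y -0.0 z 76.7 fx 0.5 fy -0.0 fz -2.4 35.39
```

```bash
python3 - <<'E'
from h import *
for x in(-30,-8,10):
    if rep(ctrl.move_l([*(S+(x-75)*X),76.6],vel=30 if x<0 else 15,threshold=10)): break
ctrl.hold(.2); rep(0); snap("wrist","w5"); snap("top","t5")
E
```

```text
False 14.88 x -29.9 y -0.0 z 76.6 fx 0.3 fy -0.5 fz -2.5 35.05
False 15.77 x -7.9 y -0.0 z 76.6 fx 0.3 fy -0.1 fz -2.8 35.31
True 16.48 x 0.0 y 0.0 z 76.5 fx -1.5 fy -0.5 fz 4.7 35.48
0 16.68 x 0.0 y 0.0 z 76.6 fx -1.6 fy 0.7 fz 5.3 35.83
```

```bash
python3 - <<'E'
from h import *
ctrl.move_l([*(S+(2-75)*X),76.3],vel=10,threshold=8); rep(0)
ctrl.gripper_to(52); rep(0)
ctrl.move_l([*(S-75*X),150],vel=150)
ctrl.move_ptp([*(S-25*X),200],Rd(np.pi+yaw)); print(sensors.read_state()["t"],sensors.read_state()["q"]); p,d,P=snap("wrist","w6")
cv2.imwrite("pics/w6c.png",cv2.resize(p[60:360,170:490,::-1],(640,600)))
E
```

```text
0 17.2 x 0.0 y 0.1 z 76.6 fx 0.1 fy 0.0 fz 4.0 35.46
0 17.51 x -1.3 y -0.4 z 75.4 fx 0.3 fy -0.1 fz 0.2 52.13
18.5333 [ 3.74989074e-01  2.80639433e-01  1.57220277e+00  2.19932632e-04
  1.28951666e+00 -1.23508025e+00]
```

View pics/w6c.png

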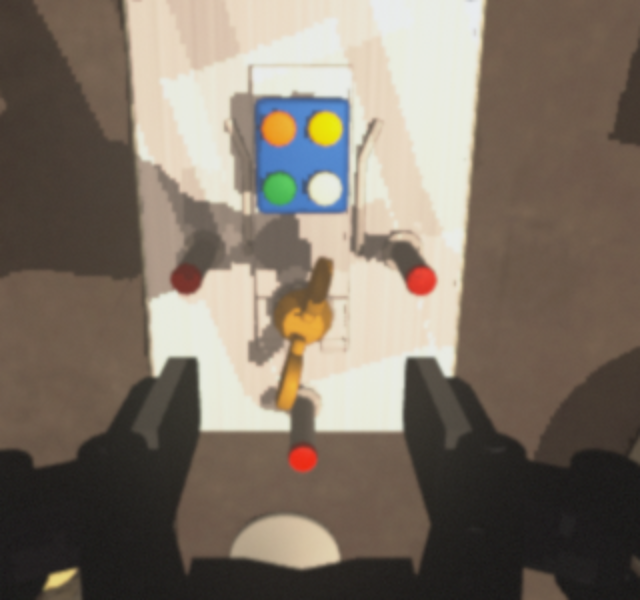

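The carrier sits between the ribs with the foot under the washer: block at (303,155), hub (303,318), caps at (187,279), (421,281) and (303,459) in the crop. Now I'll refine the post, seat and wing numbers.

```bash
cat >> h.py <<'E'
def nutdir(p,P,S,z=88):
    c,_,_=0,0,0
    K,R,o=P; w=K@R.T@(np.array([*S,75])-o); u,v=(w[:2]/w[2]).astype(int)
    m=brass(p,np.s_[max(v-70,0):v+75,u-65:u+65]); ys,xs=np.nonzero(m)
    w=cast(P,np.c_[xs,ys],z)[:,:2]; r=np.linalg.norm(w-S,axis=1); w=w[(r>17)&(r<40)]
    a=np.arctan2(*(w-S).T[::-1]); return np.angle(np.exp(2j*a).mean())/2,len(w)
E
python3 - <<'E'
from h import *
p,d,P=load("w6"); h=hsv(p)
m=((h[...,0]<6)|(h[...,0]>174))&(h[...,1]>150)&(h[...,2]>70); m[:,:240]=0;m[:,400:]=0;m[:185]=0;m[300:]=0
caps=np.array([cast(P,[c],90)[0][:2] for a,c,k in blobs(m,40)]); o=caps.mean(0)
print(caps.round(1).tolist(),o,np.linalg.norm(caps-o,axis=1),[np.degrees(np.arctan2(*(c-o)[::-1])) for c in caps])
b=(h[...,0]>100)&(h[...,0]<125)&(h[...,1]>130)&(h[...,2]>60); b[:,:270]=0;b[:,370:]=0;b[200:]=0
ys,xs=np.nonzero(b); r=cv2.minAreaRect(cast(P,np.c_[xs,ys],86)[:,:2].astype(np.float32)); print("block",r,"seat-stud", (np.array(r[0])-o)@X+75,(np.array(r[0])-o)@Y)
print("nut dir",nutdir(p,P,o))
E
```

```text
[[502.9, 339.0], [507.6, 246.0], [585.2, 295.6]] [531.91456624 293.52587798] [53.88319981 53.36520255 53.32678957] [np.float64(122.5301382273601), np.float64(-117.1009324461306), np.float64(2.2317168063789525)]
block ((457.40594482421875, 290.25152587890625), (41.05274200439453, 33.18545913696289), 2.045297622680664) seat-stud 0.42003837524164567 -0.2921828093298538
nut dir (np.float64(-0.24702239006455953), 136)
```

```bash
cat >> h.py <<'E'
S=np.array([532.1,293.6]); RC=19.; HALF=14.5; LEAD=.12; ZP=98.
e=lambda a:np.array([np.cos(a),np.sin(a)])
def fpose(al,gap,z):
    """tool pose with its x side `gap` behind the wing at heading al; outer edge leading"""
    pos=S+RC*e(al)+(HALF+gap)*e(al+np.pi/2)
    psi=min((al-LEAD+k*np.pi/2 for k in(-3,-1,1,3,5)),key=lambda a:abs(a-2.07)); return [*pos,z],Rd(psi)
def wr(al,f0):
    s=sensors.read_state(); f=s["force"]-f0; t=e(al+np.pi/2)
    arm=s["eef_pos"][:2]-S; M=arm[0]*f[1]-arm[1]*f[0]
    return s["t"],f[:2]@t,f[:2]@e(al),f[2],M/1000,s["wrist_torque"][2]
def push(al,sweep,step=.15,stop=12,zp=ZP):
    """push the wing at heading al clockwise by sweep; returns the heading reached and the tangential force"""
    p,R=fpose(al,4,140); ctrl.move_ptp(p,R)
    f0=sensors.read_state()["force"]
    if ctrl.move_l(fpose(al,4,zp)[0],vel=80,threshold=6): print("touch on descent",sensors.read_state()["eef_pos"]); return al,None
    a=al; end=al-sweep; F=0
    while a>end+1e-6:
        a=max(a-step,end); p,R=fpose(a,0,zp); ctrl.move_l(p,R,vel=15)
        w=wr(a,f0); F=w[1]; print("a %.2f"%a,"t %.2f Ft %.1f Fr %.1f Fz %.1f M %.2f tz %.2f"%w)
        if F>stop: break
    return a,F
def away(a):
    p,_=fpose(a,3,ZP); ctrl.move_l(p,vel=40)
    ctrl.move_l([*p[:2],145],vel=150)
E
python3 - <<'E'
from h import *
ctrl.gripper_to(0,force=60); print(ctrl.tcp_to_tips,sensors.read_state()["grip_width"])
a,F=push(np.pi-.247,1.2)
p,d,P=snap("wrist","w7"); 
if F is not None: away(a)
p,d,P=snap("wrist","w8"); print("nut",nutdir(p,P,S),a)
cv2.imwrite("pics/w78.png",np.hstack([cv2.imread(f"pics/w{i}.png")[60:400,140:500] for i in(7,8)]))
E
```

```text
25.0 -0.10835420421907016
a 2.74 t 22.14 Ft 3.1 Fr -0.1 Fz 0.5 M 0.06 tz 0.00
a 2.59 t 22.53 Ft 2.1 Fr -1.0 Fz 0.5 M 0.05 tz -0.01
a 2.44 t 22.93 Ft 2.5 Fr -0.3 Fz 0.2 M 0.05 tz -0.02
a 2.29 t 23.32 Ft 2.7 Fr -0.4 Fz 0.1 M 0.06 tz -0.02
a 2.14 t 26.46 Ft 1.1 Fr -0.7 Fz -1.2 M 0.03 tz -0.00
a 1.99 t 26.85 Ft 2.8 Fr -1.6 Fz -0.4 M 0.08 tz -0.03
a 1.84 t 27.24 Ft 3.9 Fr -0.8 Fz -1.3 M 0.09 tz 0.04
a 1.69 t 27.63 Ft 2.3 Fr -1.1 Fz -1.2 M 0.06 tz 0.05
nut (np.float64(-0.5742248656458372), 349) 1.694592653589794
```

View pics/w78.png

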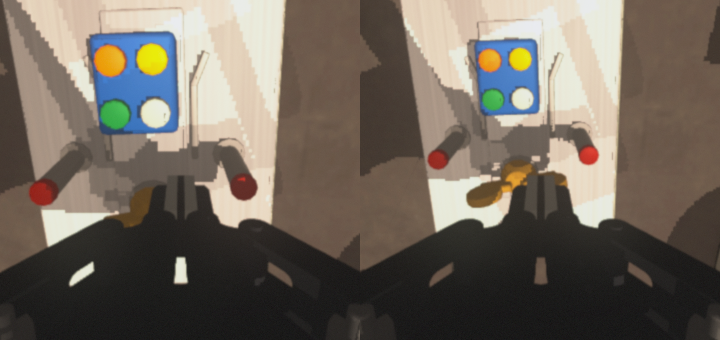

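The left half shows the finger against the +y wing, with the posts clear. On the right, after retreat, the left wing is at crop (485,193) and the hub at (518,170). The wrist flipped mid-push, so I'll fix the heading choice once per push. First I'll check the wing angle from the free wing.

```bash
python3 - - <<'E'
import re
s=open('h.py').read()
s=s.replace("def fpose(al,gap,z):","def fpose(al,gap,z,mid=None):").replace("    psi=min((al-LEAD+k*np.pi/2 for k in(-3,-1,1,3,5)),key=lambda a:abs(a-2.07)); return","    mid=al if mid is None else mid\n    k=min((-3,-1,1,3,5),key=lambda k:abs(mid+k*np.pi/2-2.07)); psi=al-LEAD+k*np.pi/2; return")
s=s.replace("    p,R=fpose(al,4,140)","    mid=al-sweep/2; p,R=fpose(al,4,140,mid)").replace("p,R=fpose(a,0,zp)","p,R=fpose(a,0,zp,mid)")
open('h.py','w').write(s)
from h import *
p,d,P=load("w8"); m=brass(p,np.s_[200:290,225:298]); ys,xs=np.nonzero(m); 
for z in(82,88): 
    w=cast(P,np.c_[xs,ys],z)[:,:2]-S; r=np.linalg.norm(w,axis=1); k=(r>17)&(r<40); print(k.sum(),r.max(),np.median(np.arctan2(*w[k].T[::-1])))
    h=hsv(p); 
print("expected",1.694-np.pi)
E
```

```text
180 32.22043141488781 -1.2878143100631283
213 30.039945294279704 -1.4393680805936524
expected -1.4475926535897932
```

```bash
python3 - <<'E'
s=open('h.py').read()
i=s.index("    a=al; end=al-sweep; F=0"); j=s.index("def away")
s=s[:i]+'''    a=al; end=al-sweep; M=0
    while a>end+1e-6:
        a=max(a-(step if M<.14 else .06),end); p,R=fpose(a,0,zp,mid); ctrl.move_l(p,R,vel=15)
        w=wr(a,f0); M=w[4]; print("a %.2f"%a,"t %.2f Ft %.1f Fr %.1f Fz %.1f M %.2f tz %.2f"%w)
        if M>.38 or w[1]>18: break
    return a,M
'''+s[j:]
open('h.py','w').write(s)
E
python3 - <<'E'
from h import *
a=1.694-np.pi
for i in range(2):
    a,M=push(a,1.05)
    if M is None: break
    away(a)
    if M>.14: break
    a+=np.pi
snap("wrist","w9"); print(a,sensors.read_state()["t"])
E
```

```text
a -1.60 t 30.08 Ft 1.5 Fr 0.9 Fz 0.5 M 0.01 tz -0.03
a -1.75 t 30.48 Ft 1.7 Fr -0.6 Fz 1.0 M 0.04 tz -0.00
a -1.90 t 30.87 Ft 1.6 Fr 0.4 Fz 0.2 M 0.02 tz 0.02
a -2.05 t 31.26 Ft 1.1 Fr 1.6 Fz 0.5 M -0.00 tz -0.01
a -2.20 t 31.65 Ft 1.4 Fr -0.1 Fz -0.4 M 0.03 tz 0.01
a -2.35 t 32.04 Ft 2.7 Fr -0.4 Fz -0.5 M 0.06 tz 0.01
a -2.50 t 32.43 Ft 1.5 Fr -0.1 Fz -0.4 M 0.03 tz -0.05
a 0.49 t 34.78 Ft 3.1 Fr 0.2 Fz 2.2 M 0.06 tz 0.02
a 0.34 t 35.17 Ft 5.8 Fr 1.4 Fz 2.6 M 0.09 tz 0.04
a 0.19 t 35.57 Ft 6.3 Fr 0.5 Fz 0.8 M 0.11 tz 0.04
a 0.04 t 35.96 Ft 8.4 Fr -0.6 Fz 0.6 M 0.17 tz 0.06
a -0.02 t 36.21 Ft 9.3 Fr -0.7 Fz 1.2 M 0.19 tz 0.02
a -0.08 t 36.46 Ft 10.9 Fr -1.8 Fz 0.9 M 0.24 tz 0.05
a -0.14 t 36.71 Ft 11.5 Fr -1.6 Fz -0.2 M 0.25 tz 0.07
a -0.20 t 36.96 Ft 11.4 Fr -1.3 Fz -2.1 M 0.24 tz 0.09
a -0.26 t 37.21 Ft 12.8 Fr -1.9 Fz -1.6 M 0.28 tz 0.02
a -0.32 t 37.46 Ft 12.3 Fr -3.4 Fz -2.1 M 0.29 tz -0.02
a -0.38 t 37.71 Ft 14.0 Fr -4.0 Fz -3.2 M 0.33 tz 0.05
a -0.41 t 37.96 Ft 15.0 Fr -3.5 Fz -4.0 M 0.34 tz -0.02
-0.4059999999999995 38.725
```

Torque now reads about 0.34–0.4 N m (15 N on the wing), which is inside the snug band. A quick check that the carrier stayed home and the finger is clear.

```bash
python3 - <<'E'
from h import *
ctrl.move_ptp([*(S-25*X),200],Rd(np.pi+yaw)); p,d,P=snap("wrist","w10"); h=hsv(p)
b=(h[...,0]>100)&(h[...,0]<125)&(h[...,1]>130)&(h[...,2]>60); b[:,:270]=0;b[:,370:]=0;b[200:]=0
ys,xs=np.nonzero(b); r=cv2.minAreaRect(cast(P,np.c_[xs,ys],86)[:,:2].astype(np.float32)); print("block",r,"seat-stud",(np.array(r[0])-S)@X+75,(np.array(r[0])-S)@Y)
print("nut",nutdir(p,P,S,84),sensors.read_state()["t"],sensors.read_state()["force"])
cv2.imwrite("pics/w10c.png",cv2.resize(p[60:360,170:490,::-1],(640,600)))
E
```

```text
block ((457.5514831542969, 290.3056335449219), (41.05521011352539, 33.17603302001953), 2.241258382797241) seat-stud 0.37937449525034594 -0.31058576003368354
nut (np.float64(-0.24534120199169143), 146) 40.6167 [-0.40573425  0.70172398 -0.58029243]
```

View pics/w10c.png

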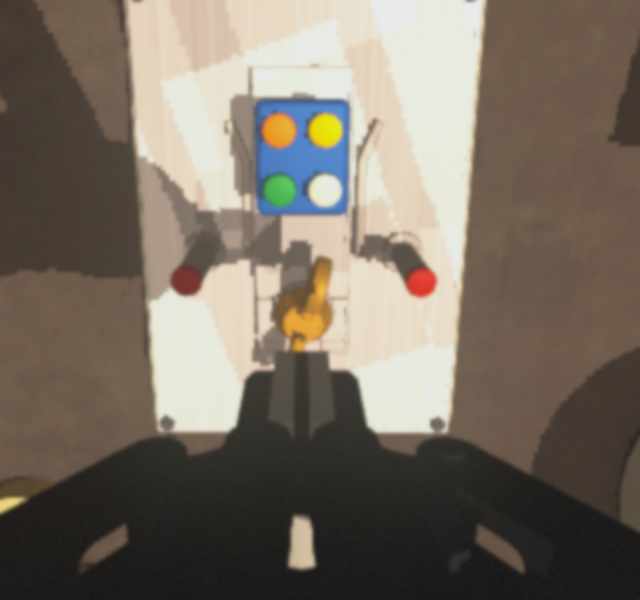

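The carrier is still home: block at (303,157), seat about 0.4 mm from the stud. The wings are at (320,280)–(300,345), the posts are untouched and the gripper is clear. Estimated clamp is 18–28 N, so I'm handing in.

```bash
python3 -c "
from h import *
print(ctrl.finish_job())"
```

```text
the job is handed in; nothing more can be done
None
```

The job is handed in at about 41 s: the carrier is home on the stud, about 0.5 mm off by camera, and the wing nut is snug at roughly 0.34 N m (about 18–28 N of clamp, estimated from the pushing force); the handing-in call returned no verdict.

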